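# Push a figure box home between freshly lacquered rails

### The arm

A 7-joint arm with a two-finger parallel gripper is mounted at the origin on the work surface. World frame = base frame: x ahead of the robot, y to its left, z up, the work surface at z = 0. Lengths are in mm, angles in rad, forces in N, time in s.
With the tool pointing down it reaches from about 400 to 850 mm from the base axis. Payload 6.9 kg.
Tool frame: the origin (TCP) lies on the centre line of the jaws, within the pads' length; the fingertips stand 17 mm ahead of it and the grasp point (between the pads) lies 2 mm behind it (bot.nose_length is the distance from the TCP to the fingertips, in mm); z points along the fingers, y is the line along which they close (so a half turn about z gives the same grasp; the last joint's range is limited). The gripper opens to 85 mm and grips with 20 to 120 N. Pads are 22 mm wide; open, the fingers measure 114 mm over their backs; the gripper's body (76 mm by 85 mm) begins 54 mm behind the grasp point. The pads swing forward as they close: fully open they stand 13 mm farther back than shut.
Start: joints at [-1.196, 0.507, -0.238, 1.5, 0.126, 1.149, -0.155], TCP at [166.606, 602.374, 248.275] pointing down, gripper open.
Joint ranges: [-3.08, 3.08], [-0.24, 2.05], [-1.43, 1.35], [0, 2.5], [-1.52, 4.66], [0.17, 1.96], [-2.89, 2.89]. Speed limits (rad/s): [2.39, 2.39, 3.14, 3.14, 3.14, 3.14, 3.14].

### API

Orientations are given as a unit quaternion [x, y, z, w].
In Python, from plant import bot gives the robot as it stands.
- The arm moves only by the shell command python3 -m inch 'ROWS' [FORCE]. ROWS is JSON, a list of rows, each a list of 7 numbers: the shift along the tool's x, y, z in cm, then the turn, a rotation vector about the tool's x, y, z in degrees, then the closure, from 0 (fully open) to 1 (shut). A call has exactly 10 rows; each row is the pose to reach, as a shift and turn from the pose commanded when the call began, along the tool's axes at that moment; what a row does not reach only later rows make up. A row lasts 1/8 s, in which the tool goes at most 62.5 mm and 10.7 degrees, less where a joint would pass 70% of its speed; a pose out of reach is approached as far as the arm can. A call with a gripper value outside its range is refused whole. The fingers move at their own pace and stop on an object; FORCE is the grip in N (left out, the last holds). Time passes only in rows, so rows that repeat a pose let the fingers close, or fill a call up. It gives the time, the measured TCP pose, the force, the opening and the grip force at its end, in the units of the state.
- bot.read_state(): the state, without advancing time (a new reading comes with each control period).
- bot.snapshot(name): name is "side" or "top" or "wrist"; returns the picture (384x512x3 uint8, blue, green, red); there is no depth.
- bot.camera_params(name): a dict with "fx", "fy", "cx", "cy" (pixels), "dist_coeffs" ([k1, k2, p1, p2, k3] as OpenCV has them; the pictures are not rectified), "R" (3x3) and "t" (3): a world point X has camera coordinates R X + t; the wrist camera has in their place "T_tool_cam" (4x4, takes a point from camera to tool coordinates, whose origin is the TCP and whose axes are the flange's). Camera axes: x right, y down, z forward; pixel columns grow to the right and rows downward; lengths in mm; the calibration is good to about 2 mm. A picture is of the moment at which its call begins: read the wrist's pose just before it. camera_params takes no time and is no camera call.
- bot.job_done(): hands the job in; it is judged then, once.
The state is a dict: "time": time; "joint_positions": joint angles; "joint_vel": joint speeds; "tau": joint torques, N m; "position": TCP position; "orientation": TCP orientation; "force": force on the tool from outside, world axes, zero at the start; "wrist_torque": the same for the moment, N m; "width": finger opening in mm; "gripper_force": force on a finger pad.
Only numpy, scipy, OpenCV 4.12 (cv2) and the standard library are available. Lean on these libraries where they do the work, as an engineer would, in place of code of your own. Each camera call takes 0.05 s, during which the arm holds its last target. There are 200 camera calls.

### The job

Two wooden figure boxes stand on the white rack, each in front of its own lane. With the fingers, push the taller box straight down the lane it stands in front of until it is fully home and square against the metal stop at the far end, then back away. The lacquer on the dark guide rails is still tacky, so neither the box nor the robot may touch any rail; keep the box flat on the board, do not lift or tip it, and leave the low box and everything else where they are.

Things in the scene. Friction and masses are not known exactly. Their poses are not given: they have to be found in the camera images.
- rack: fixed white board 440 x 300 mm, 12 mm thick, flat on the table. x axis points down the lanes (mouths to stops), roughly to the robot's left; y across, z up. Origin at table level; board spans x -250..+190, y -150..+150 mm. Two lanes, centre lines y = +75 and -75 mm, mouths at x = -30 mm (open flat board before them). A box fully home has its centre at x = +120 mm
- stop_p (a point): point at board level (12 mm above the table) in the middle of the front face of the steel stop block that ends the lane at rack y = +75 mm; the face is at rack x = +170 mm, 106 mm wide, its top 42 mm above the table
- stop_n (a point): the same for the lane at rack y = -75 mm
- rails: four dark wooden guide rails with tacky lacquer, fixed on the rack; same origin and axes as the rack. Each 200 mm long (x -30..+170 mm), 8 mm thick, 14 mm tall (top 26 mm above the table), centred at y = +26, +124, -26, -124 mm; each lane is 90 mm clear between its rails. Never to be touched
- tall_box: lidded light-wood box 100 mm long (its x), 64 mm wide (its y), 65 mm tall, about 0.25 kg (varies), closed and rigid. Origin: centre of its underside. Stands on the board before either lane, its x roughly along the lane, up to 8 mm off the centre line and 7 degrees askew, centre at rack x -170..-130 mm. Slides with friction (pushing takes about 1 to 4 N)
- low_box: lidded light-wood box 100 mm long (its x), 64 mm wide (its y), 35 mm tall, about 0.25 kg (varies), closed and rigid. Origin: centre of its underside. It stands likewise before the other lane. Leave alone
- pigment_bottle: small clear bottle 26 mm across, 55 mm tall, standing on the rack on the strip between the two lanes; leave alone
- figurine: small carved wooden figure 54 mm across, 90 mm tall, on the table beyond the end stops; leave alone
- glue_jar: amber jar 52 mm across, 60 mm tall, on the table beside the rack, on the side away from the robot; leave alone
- water_cup: white plastic cup 72 mm across, 75 mm tall, on the table beside the rack, on the side away from the robot; leave alone
- brush: paint brush 170 mm long lying on the table; leave alone
- dish: white bowl 120 mm across, 40 mm tall, on the table; leave alone
- paint_bottle: slim bottle 28 mm across, 70 mm tall, on the table; leave alone
Mind the look-alikes: they are no part of the job. Leave any yellow look-alike of the tall_box alone.

How it is judged (in metres and radians):
On the way, in this order (a step that is already met when the one before it is completed fails the run):
1. the tall box has entered its lane, flat on the board (x of tall_box in the frame of rack above -0.04 m and (y of tall_box in the frame of rack between 0.059 and 0.091 m or y of tall_box in the frame of rack between -0.091 and -0.059 m)).
2. the tall box is home against the end stop (x of tall_box in the frame of rack above 0.114 m and (y of tall_box in the frame of rack between 0.059 and 0.091 m or y of tall_box in the frame of rack between -0.091 and -0.059 m)), for 0.2 s.
At the end, for the whole second after the job is handed in: the tall box stands flat and at rest in its lane, its centre within 6 mm of fully home against the stop, square to the lane within 0.08 rad; robot clear (all of step 2 and x of tall_box in the frame of rack below 0.125 m and angle between the x axis of tall_box and the x axis of rack, either way round below 0.08 rad and angle between tall_box's own z axis and vertical below 0.05 rad and z of tall_box in the frame of rack below 0.016 m and linear speed of tall_box below 0.01 m/s); the robot touches nothing.
It fails at once if the tall box or the robot touches a guide rail (contact force between any of tall_box, the fingers, the arm and rails above 0.3 N).
It fails at once if the tall box is lifted or tipped (z of tall_box in the frame of rack above 0.022 m or angle between tall_box's own z axis and vertical above 0.2 rad).
It fails at once if the tall box leaves its own side of the rack for the other lane (y of tall_box in the frame of rack between -0.03 and 0.03 m).
It fails at once if the low box is moved (10 mm) or tipped (distance of low_box from where it was at the start of the episode above 0.01 m or angle between low_box's own z axis and vertical above 0.15 rad).
It fails at once if a bystander is moved by more than 20 mm or knocked over (distance of any of pigment_bottle, figurine, glue_jar, water_cup, brush, dish, paint_bottle from where it was at the start of the episode above 0.02 m).
It also fails if it takes over 45 s, if anything falls off the work surface, if the arm or the gripper's body presses on something with over 40 N, if the wrist force passes 120 N, or if a joint passes its speed limit or range.

## Working session

There is one attempt and no reset: what is moved stays moved. The work goes in short steps, Python scripts to look and compute and a shell command to move; the robot and the scene stay as the last step left them, time stands still between calls to the robot, and variables do not carry over. Pictures are saved under pics/ and viewed, at most 10 in all, crops included, and the job is handed in when it is done.

```bash
ls; mkdir -p pics; python3 - <<'E'
from plant import bot
import cv2,json
for n in("top","side"):
    cv2.imwrite(f"pics/{n}0.png",bot.snapshot(n))
    p=bot.camera_params(n);print(n,{k:(v.tolist() if hasattr(v,'tolist') else v) for k,v in p.items()})
s=bot.read_state();print(s['time'],s['position'],s['orientation'],s['width'],bot.nose_length)
E
```

```text
pics
top {'fx': 400.3803904199517, 'fy': 400.3803904199517, 'cx': 256.5591068338401, 'cy': 197.95951844778727, 'dist_coeffs': [0.018424757568976338, 0.0, 0.0, 0.0, 0.0], 'R': [[0.0025177040356771947, -0.9999043747154985, -0.01359788921843828], [-0.996550115806743, -0.0013807745171421804, -0.08298168561375531], [0.08295497484754034, 0.013759901400118959, -0.9964582967999733]], 't': [8.424061290925632, 529.2289028544774, 1475.2000177073746]}
side {'fx': 363.7803089998819, 'fy': 363.7803089998819, 'cx': 258.0771912243823, 'cy': 185.9549541659577, 'dist_coeffs': [0.020442601566028857, 0.0, 0.0, 0.0, 0.0], 'R': [[0.8999701783526505, -0.43589816487283145, -0.006816739425599997], [-0.3129474635398688, -0.635077919170692, -0.706215209157794], [0.30350875298722646, 0.6377059090539481, -0.707964413242514]], 't': [-485.6874343193057, 196.20436619991762, 891.0344516476323]}
0.1 [166.5302976  601.95247683 247.50395954] [ 1.34474747e-01  9.90916671e-01 -8.26830507e-04 -9.44866066e-05] 85.39307727484012 17.0
```

View pics/top0.png

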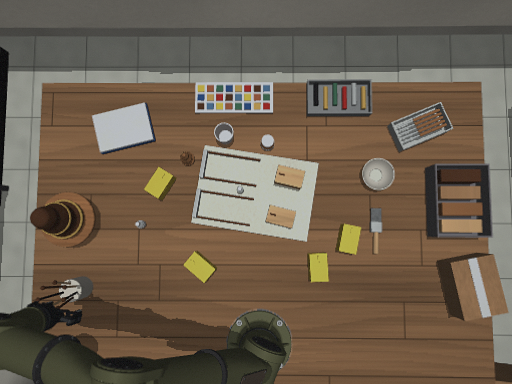

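View pics/side0.png

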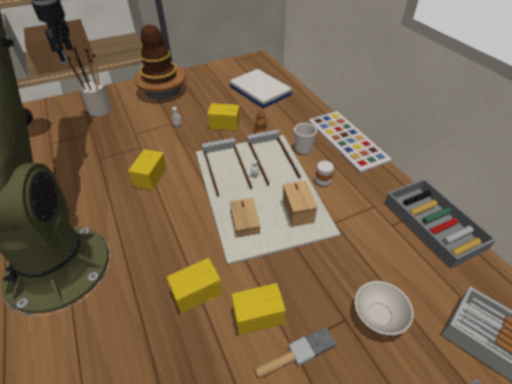

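The two light-wood candidates are at top px (290,176), which is side (299,202), and at top px (281,216), which is side (245,216). In the side view the first is clearly taller, so it should be the tall_box, in the lane away from the robot (rack y = -75). The yellow blocks are look-alikes. I'll confirm with a crop and measure.

```bash
cat > h.py <<'E'
import numpy as np,cv2
from plant import bot
from scipy.spatial.transform import Rotation as Ro
def ray(px,n,state=None):
    p=bot.camera_params(n);K=np.array([[p['fx'],0,p['cx']],[0,p['fy'],p['cy']],[0,0,1]])
    u=cv2.undistortPoints(np.float64(px).reshape(-1,1,2),K,np.float64(p['dist_coeffs'])).reshape(-1,2)
    d=np.c_[u,np.ones(len(u))]
    if n=='wrist':
        T=np.array(p['T_tool_cam']);Rw=Ro.from_quat(state['orientation']).as_matrix()
        return Rw@T[:3,3]+state['position'], d@(Rw@T[:3,:3]).T
    R=np.array(p['R']);return -R.T@np.array(p['t']), d@R
def plane(px,n,z,state=None):
    o,d=ray(px,n,state);return o+d*((z-o[2])/d[:,2])[:,None]
E
python3 - <<'E'
from h import *
im=cv2.imread('pics/top0.png');hsv=cv2.cvtColor(im,cv2.COLOR_BGR2HSV)
def big(m,roi):
    z=np.zeros_like(m);x0,y0,x1,y1=roi;z[y0:y1,x0:x1]=m[y0:y1,x0:x1]
    c,_=cv2.findContours(z,cv2.RETR_EXTERNAL,cv2.CHAIN_APPROX_NONE);return max(c,key=cv2.contourArea)
w=cv2.inRange(hsv,(0,0,150),(180,60,255))
c=big(w,(180,135,330,250));r=cv2.minAreaRect(c);bp=cv2.boxPoints(r);print(r)
P=plane(bp,'top',12);print(P.round(1))
for i in range(4):print(np.linalg.norm(P[i]-P[i-1]).round(1))
wood=cv2.inRange(hsv,(8,70,150),(25,200,255))
for nm,roi,z in(("far",(268,155,312,196),77),("near",(260,200,302,235),47)):
    r=cv2.minAreaRect(big(wood,roi));Q=plane(cv2.boxPoints(r),'top',z);print(nm,r,Q.mean(0).round(1),Q.round(1).tolist())
s=cv2.imread('pics/side0.png')[160:260,190:340]
t=im[135:250,180:330]
cv2.imwrite('pics/crop1.png',np.hstack([cv2.resize(s,(400,300),interpolation=2),cv2.resize(t,(400,300),interpolation=2)]))
E
```

```text
((254.72567749023438, 192.60092163085938), (117.03583526611328, 79.61621856689453), 9.162346839904785)
[[ 437.   256.8   12. ]
 [ 736.2  213.2   12. ]
 [ 664.5 -225.6   12. ]
 [ 368.7 -175.5   12. ]]
437.7
302.4
444.6
300.0
far ((289.4662780761719, 175.64605712890625), (27.13304901123047, 16.789508819580078), 12.994616508483887) [ 605.8 -110.    77. ] [[587.0, -55.5, 77.0], [646.7, -69.2, 77.0], [624.4, -164.7, 77.0], [564.9, -150.6, 77.0]]
near ((280.5293884277344, 215.88235473632812), (26.678916931152344, 16.492422103881836), 14.03624439239502) [461.5 -78.7  47. ] [[443.9, -24.1, 47.0], [502.6, -38.8, 47.0], [479.0, -133.5, 47.0], [420.5, -118.6, 47.0]]
```

View pics/crop1.png

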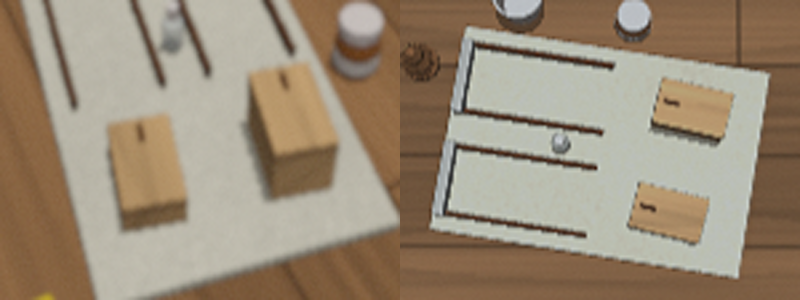

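Confirmed: the far box (crop left at (292,130), right at (692,108)) is the tall one. It stands before the y = -75 lane, and the low box is the near one. Next I'll work out the move to above and behind it.

```bash
cat >> h.py <<'E'
O=np.array([556.3,46.8]);TH=np.radians(80.9)
def fr():
    c,s=np.cos(TH),np.sin(TH);return np.array([[c,-s],[s,c]])
def w(x,y):return O+fr()@[x,y]
def r(P):return (np.asarray(P)[...,:2]-O)@fr()
def go(x,y,tipz):
    s=bot.read_state();R=Ro.from_quat(s['orientation']);p=np.r_[w(x,y),tipz+17]
    c,sn=np.cos(TH),np.sin(TH);G=Ro.from_matrix(np.array([[c,sn,0],[sn,-c,0],[0,0,-1]]))
    d=R.inv().apply(p-s['position'])/10;rv=(R.inv()*G).as_rotvec(degrees=True)
    print('t',round(s['time'],2),'rack',r(s['position']).round(1),'z',s['position'][2].round(1),'width',round(s['width'],1),'shift cm',d.round(2),'rot',rv.round(1))
E
python3 - <<'E'
from h import *
go(-230,-75,230)
print(np.array(bot.camera_params('wrist')['T_tool_cam']).round(3))
E
```

```text
t 0.1 rack [486.5 472.7] z 247.5 width 85.4 shift cm [-62.36 -65.15   0.16] rot [-0.1  0.1 83.6]
[[-1.00000e-03 -9.45000e-01 -3.27000e-01  8.43340e+01]
 [ 1.00000e+00 -1.00000e-03 -1.00000e-03 -9.30000e-02]
 [ 1.00000e-03 -3.27000e-01  9.45000e-01 -1.25043e+02]
 [ 0.00000e+00  0.00000e+00  0.00000e+00  1.00000e+00]]
```

```bash
python3 -m inch '[[-4.5,-3.9,0,0,0,6,0],[-9,-7.8,0,0,0,12,0],[-13.5,-11.7,0,0,0,18,0],[-18,-15.6,0,0,0,24,0],[-22.5,-19.5,0,0,0,30,0],[-27,-23.4,0,0,0,36,0],[-31.5,-27.3,0,0,0,42,0],[-36,-31.2,0,0,0,48,0],[-40.5,-35.1,0,0,0,54,0],[-45,-39,0.1,0,0,60,0]]'; python3 -c "
from h import *
go(-100,-75,230)"
```

```text
time: 1.35
position: [497.1, 104.9, 247.2]
orientation: [0.613, 0.79, 0.0, -0.0]
force: [-0.4, 1.6, -0.1]
width: 85.2
gripper_force: 0.0
t 1.35 rack [48.  67.7] z 247.2 width 85.2 shift cm [-19.26   7.2    0.02] rot [-0.  -0.  23.5]
```

```bash
python3 -m inch '[[-4.8,1.8,0,0,0,6,0],[-9.6,3.6,0,0,0,12,0],[-14.5,5.4,0,0,0,18,0],[-19.3,7.2,0,0,0,23.5,0],[-19.3,7.2,0,0,0,23.5,0],[-19.3,7.2,0,0,0,23.5,0],[-19.3,7.2,0,0,0,23.5,0],[-19.3,7.2,0,0,0,23.5,0],[-19.3,7.2,0,0,0,23.5,0],[-19.3,7.2,0,0,0,23.5,0]]'; python3 -c "
from h import *
import pickle
s=bot.read_state();pickle.dump(s,open('w1.pkl','wb'));cv2.imwrite('pics/w1.png',bot.snapshot('wrist'))
go(-100,-75,230);print({k:bot.camera_params('wrist')[k] for k in('fx','cx','cy')})"
```

```text
time: 2.6
position: [614.5, -61.9, 247.4]
orientation: [0.76, 0.65, 0.0, 0.0]
force: [-0.1, 0.6, -0.7]
width: 85.6
gripper_force: 0.0
t 2.65 rack [-98.2 -74.7] z 247.4 width 85.6 shift cm [-0.18  0.03  0.04] rot [ 0.  -0.   0.2]
{'fx': 305.2995461117571, 'cx': 254.42638072572822, 'cy': 194.92430617816694}
```

View pics/w1.png

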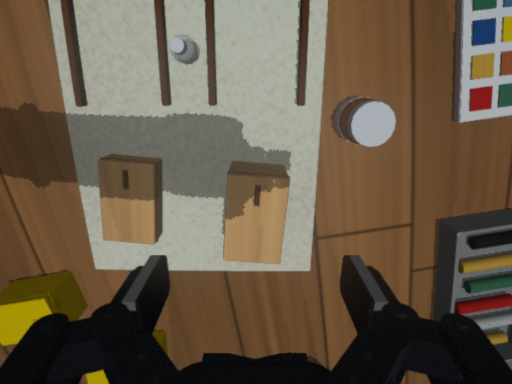

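The wrist view shows the tall box top at about px (223..288, 177..263), the lane rails at columns 211 and 303 ending at row 105, and the board's rear edge at row 270. I'll measure the rails and the box top from here.

```bash
python3 - <<'E'
from h import *
import pickle
s=pickle.load(open('w1.pkl','rb'));im=cv2.imread('pics/w1.png');hsv=cv2.cvtColor(im,cv2.COLOR_BGR2HSV)
v=im.max(2)
for nm,a,b,y in(("-26",198,222,-26),("-124",290,316,-124),("+26",148,178,26)):
    pts=[]
    for row in range(8,98,3):
        c=np.where(v[row,a:b]<75)[0]
        if len(c):pts.append([a+(c.min()+c.max())/2,row])
    P=plane(pts,'wrist',26,s);q=np.polyfit(P[:,1],P[:,0],1)
    R=r(P);print(nm,'rack y',np.polyfit(R[:,0],R[:,1],1),'at x=0',R[:,1].mean().round(1),R[:,0].min().round(1),'yaw',(90-np.degrees(np.arctan(q[0]))).round(2))
E=[row for row in range(245,300)for row in [row] if v[row,200]>140];print('board rear row',max(E),r(plane([[200,max(E)+.5]],'wrist',12,s)))
m=cv2.inRange(hsv,(5,60,60),(28,255,255));z=np.zeros_like(m);z[150:268,215:295]=m[150:268,215:295]
print([[x.min(),x.max()] for row in range(165,264,8) for x in [np.where(z[row])[0]]])
print([(hsv[row,258]).tolist() for row in range(160,190,2)])
L=[];Rr=[]
for row in range(184,258,2):
    x=np.where(z[row])[0];L.append([x.min(),row]);Rr.append([x.max()+1,row])
for e in(L,Rr):
    P=r(plane(e,'wrist',77,s));q=np.polyfit(P[:,0],P[:,1],1);print('side',q,'yaw',np.degrees(q[0]),'y at -150',np.polyval(q,-150))
rows=np.where(z[:,250])[0];print(rows.min(),rows.max(),r(plane([[250,rows.max()+1],[250,177]],'wrist',77,s)))
E
```

```text
-26 rack y [  0.04445982 -31.4817068 ] at x=0 -30.4 -19.3 yaw 83.45
-124 rack y [-4.45748729e-02 -1.21902225e+02] at x=0 -123.0 -19.2 yaw 78.36
+26 rack y [ 0.02147298 19.47783489] at x=0 20.0 -19.1 yaw 82.14
board rear row 270 [[-2.49055967e+02  5.72303746e-02]]
[[np.int64(231), np.int64(283)], [np.int64(228), np.int64(286)], [np.int64(227), np.int64(289)], [np.int64(227), np.int64(288)], [np.int64(226), np.int64(287)], [np.int64(226), np.int64(286)], [np.int64(225), np.int64(285)], [np.int64(225), np.int64(284)], [np.int64(224), np.int64(283)], [np.int64(224), np.int64(282)], [np.int64(224), np.int64(281)], [np.int64(223), np.int64(280)], [np.int64(239), np.int64(279)]]
[[30, 21, 108], [23, 42, 97], [17, 94, 84], [16, 96, 82], [18, 100, 82], [17, 96, 82], [17, 96, 80], [16, 92, 75], [16, 100, 89], [17, 109, 103], [17, 110, 102], [16, 105, 102], [16, 106, 99], [16, 94, 60], [15, 95, 59]]
side [ -0.07937934 -54.87085906] yaw -4.548101210385874 y at -150 -42.96395793878656
side [-7.66200490e-02 -1.18037878e+02] yaw -4.390005436425456 y at -150 -106.54487031905953
163 261 [[-195.33681608  -69.76241737]
 [ -97.32015855  -70.05046754]]
```

The box centre is at about (-146,-75) in rack axes with a yaw of -4.5°, and the lane centre is at about -76.5. Pushing with both fingers square to the lane will straighten the box. Next I'll go behind it with the fingers part-closed.

```bash
python3 -m inch '[[-4.6,0.1,0,0,0,0.2,0.7],[-9.2,0.2,0,0,0,0.2,0.7],[-13.7,0.2,0,0,0,0.2,0.7],[-13.7,0.2,5.5,0,0,0.2,0.7],[-13.7,0.2,10.5,0,0,0.2,0.7],[-13.7,0.2,15.5,0,0,0.2,0.7],[-13.7,0.2,18.5,0,0,0.2,0.7],[-13.7,0.2,20.3,0,0,0.2,0.7],[-13.7,0.2,20.3,0,0,0.2,0.7],[-13.7,0.2,20.3,0,0,0.2,0.7]]' 30; python3 -c "
from h import *
cv2.imwrite('pics/s2.png',cv2.resize(bot.snapshot('side')[120:280,160:380],(770,560)))
go(-235,-76.5,26)"
```

```text
time: 3.9
position: [596.1, -198.3, 45.7]
orientation: [0.761, 0.648, 0.001, 0.001]
force: [0.5, 0.8, -1.1]
width: 25.7
gripper_force: 0.0
t 3.95 rack [-235.7  -78. ] z 45.8 width 25.6 shift cm [ 0.07 -0.16  0.28] rot [ 0.1  0.  -0.1]
```

View pics/s2.png

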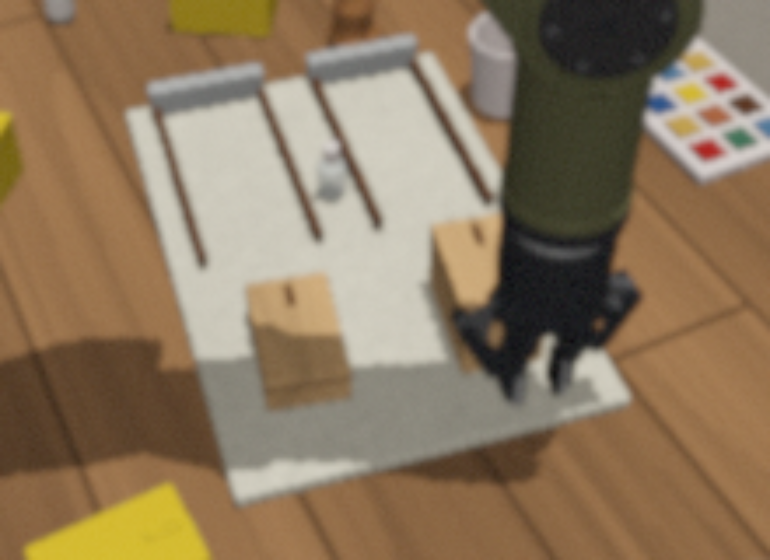

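The fingers stand on the board just behind the tall box, clear of it and of the low box. I'll push to just before the lane mouth, then check.

```bash
python3 -m inch '[[1,-0.15,0.3,0,0,0,0.7],[2,-0.15,0.3,0,0,0,0.7],[2.8,-0.15,0.3,0,0,0,0.7],[3.6,-0.15,0.3,0,0,0,0.7],[4.4,-0.15,0.3,0,0,0,0.7],[5.2,-0.15,0.3,0,0,0,0.7],[6.2,-0.15,0.3,0,0,0,0.7],[7.2,-0.15,0.3,0,0,0,0.7],[8,-0.15,0.3,0,0,0,0.7],[8.2,-0.15,0.3,0,0,0,0.7]]'; cat > look.py <<'E'
from h import *
import sys
s=bot.read_state();im=bot.snapshot('wrist');cv2.imwrite(f'pics/{sys.argv[1]}.png',im)
cv2.imwrite(f'pics/{sys.argv[1]}t.png',bot.snapshot('top'))
go(-153.5,-76.5,26);print(s['force'].round(1))
E
python3 look.py w3
```

```text
time: 5.2
position: [606.8, -115.6, 41.2]
orientation: [0.761, 0.649, 0.0, -0.0]
force: [-0.4, -1.3, 0.3]
width: 25.6
gripper_force: 0.0
t 5.3 rack [-152.6  -75.5] z 41.1 width 25.2 shift cm [-0.09  0.1  -0.19] rot [-0. -0. -0.]
[-0.4 -1.3  0.3]
```

View pics/w3.png

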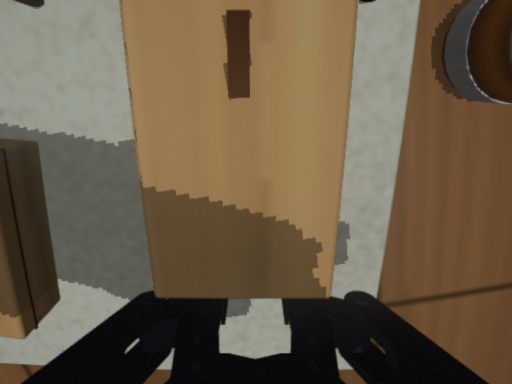

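The box is square on the fingers, with its top edges running from (123,0) to (157,297) and from (357,0) to (331,297). The rail ends are just visible at (25,0) and (367,0).

```bash
cat > box.py <<'E'
from h import *
import sys
im=cv2.imread(f'pics/{sys.argv[1]}.png');s=bot.read_state()
hsv=cv2.cvtColor(im,cv2.COLOR_BGR2HSV);m=cv2.inRange(hsv,(5,70,40),(28,255,255))
L=[];R=[]
for row in range(10,180,5):
    x=np.where(m[row,60:400]==0)[0]+60
    a=x[x<200];b=x[x>300]
    if len(a) and len(b):L.append([a.max()+1,row]);R.append([b.min(),row])
ys=[]
for e in(L,R):
    P=r(plane(e,'wrist',77,s));q=np.polyfit(P[:,0],P[:,1],1);q=np.polyfit(P[:,0],P[:,1],1,w=(abs(P[:,1]-np.polyval(q,P[:,0]))<2)+1e-6)
    ys.append(np.polyval(q,P[:,0].mean()));print('yaw',np.degrees(q[0]).round(2),'y',ys[-1].round(1),'at x',P[:,0].mean().round(1))
print('centre y',np.mean(ys).round(1),'width',(ys[0]-ys[1]).round(1))
b=np.where(m[150:330,245])[0].max()+151
print('rear x',r(plane([[245,b]],'wrist',77,s)))
E
python3 box.py w3; python3 - <<'E'
from h import *
s=bot.read_state();print(r(plane([[45,3],[357,1],[376,1]],'wrist',26,s)))
im=cv2.imread('pics/w3.png');print(im[1,355:385].max(1),im[1,5:60].max(1))
E
```

```text
yaw -0.14 y -40.3 at x -69.3
yaw -0.05 y -102.4 at x -69.5
centre y -71.4 width 62.1
rear x [[-137.70502142  -72.10350612]]
[[ -32.1154241    11.79570267]
 [ -33.20492526 -117.38651858]
 [ -33.02175877 -125.25371233]]
[136 130 126 114  90  75  66  52  34  33  34  35  40  43  43  43  55  75
 104 115 148 157 157 156 156 155 154 155 155 156] [143 142 142 141 141 140 140 140 136 129 117  93  69  59  52  46  42  39
  40  37  38  39  37  39  39  41  40  39  39  40  42  42  38  39  41  39
  39  43  67 117 147 151 152 152 150 152 150 151 150 150 150 150 152 150
 152]
```

The box is square and about 4 mm toward +y of the lane centre. I'll push on with a slight drift of 4.5 mm along tool +y to centre it.

```bash
python3 -m inch '[[0.8,0.06,0,0,0,0,0.7],[1.6,0.12,0,0,0,0,0.7],[2.4,0.18,0,0,0,0,0.7],[3.2,0.24,0,0,0,0,0.7],[4,0.3,0,0,0,0,0.7],[4.8,0.36,0,0,0,0,0.7],[5.6,0.42,0,0,0,0,0.7],[6.4,0.45,0,0,0,0,0.7],[7.2,0.45,0,0,0,0,0.7],[7.4,0.45,0,0,0,0,0.7]]'; python3 look.py w4; python3 box.py w4
```

```text
time: 6.55
position: [623.1, -43.4, 41.3]
orientation: [0.761, 0.649, 0.0, -0.0]
force: [0.3, -1.5, 0.1]
width: 25.7
gripper_force: 0.0
t 6.65 rack [-78.8 -80.2] z 41.3 width 25.9 shift cm [-7.47 -0.36 -0.17] rot [-0. -0. -0.]
[ 0.3 -1.5  0.1]
yaw -0.2 y -45.0 at x 4.5
yaw -0.03 y -111.1 at x 4.3
centre y -78.0 width 66.0
rear x [[-64.10601756 -76.78618654]]
```

View pics/w4.png

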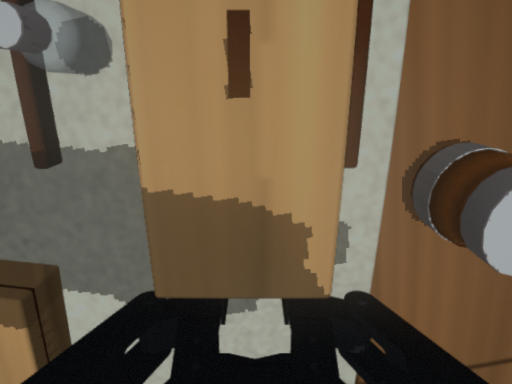

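```bash
python3 - <<'E'
from h import *
s=bot.read_state()
print(r(plane([[345,167],[358,167],[33,167],[61,163]],'wrist',12,s)).round(1))
print(r(plane([[355,60],[367,60]],'wrist',26,s)).round(1))
print(r(plane([[345,40],[345,60]],'wrist',77,s)).round(1))
E
python3 - <<'E'
import cv2
a=cv2.imread('pics/w4.png');print(a[150,335:365].tolist())
E
```

```text
[[ -32.8 -127.3]
 [ -32.7 -134.2]
 [ -32.1   38.2]
 [ -30.1   22.1]]
[[  17.8 -123.3]
 [  17.9 -128.5]]
[[  18.3 -104.5]
 [  13.3 -104.9]]
[[83, 125, 158], [84, 125, 157], [85, 126, 158], [85, 126, 158], [85, 126, 159], [84, 125, 159], [82, 123, 155], [80, 119, 149], [76, 114, 143], [75, 111, 138], [59, 85, 107], [41, 59, 78], [42, 59, 81], [42, 59, 82], [42, 58, 82], [41, 58, 81], [41, 58, 80], [42, 59, 80], [41, 57, 79], [39, 56, 78], [41, 56, 77], [43, 58, 77], [42, 57, 74], [66, 79, 90], [139, 152, 148], [154, 165, 160], [155, 165, 161], [155, 165, 161], [156, 165, 161], [157, 166, 162]]
```

The box is centred in the lane, at y about -76 against a lane centre of about -75.5, and square. I'll push straight on.

```bash
python3 -m inch '[[1,0,0,0,0,0,0.7],[2.3,0,0,0,0,0,0.7],[3.6,0,0,0,0,0,0.7],[4.9,0,0,0,0,0,0.7],[6.2,0,0,0,0,0,0.7],[7.5,0,0,0,0,0,0.7],[8.8,0,0,0,0,0,0.7],[10.1,0,0,0,0,0,0.7],[11.2,0,0,0,0,0,0.7],[11.8,0,0,0,0,0,0.7]]'; python3 look.py w5; python3 box.py w5
```

```text
time: 7.9
position: [641.8, 73.2, 41.2]
orientation: [0.761, 0.649, 0.0, -0.0]
force: [-0.5, -2.5, 2.2]
width: 25.7
gripper_force: 0.0
t 8.0 rack [ 40.  -80.1] z 41.1 width 25.7 shift cm [-19.35  -0.37  -0.2 ] rot [-0. -0.  0.]
[-0.5 -2.5  2.2]
yaw -0.14 y -45.0 at x 123.2
yaw 0.03 y -111.0 at x 123.1
centre y -78.0 width 66.0
rear x [[ 54.37549192 -76.75417771]]
```

View pics/w5.png

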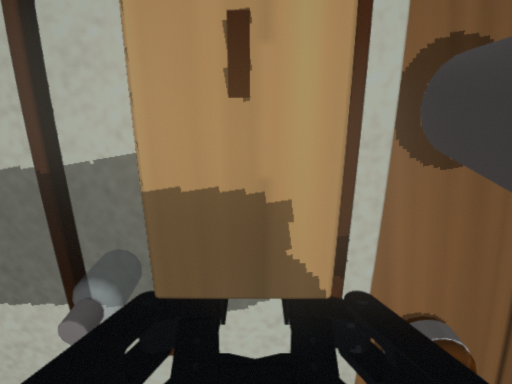

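Still centred and square, with about 16–19 mm left. I'll creep in.

```bash
python3 -m inch '[[0.3,0,0,0,0,0,0.7],[0.6,0,0,0,0,0,0.7],[0.9,0,0,0,0,0,0.7],[1.1,0,0,0,0,0,0.7],[1.2,0,0,0,0,0,0.7],[1.3,0,0,0,0,0,0.7],[1.4,0,0,0,0,0,0.7],[1.5,0,0,0,0,0,0.7],[1.6,0,0,0,0,0,0.7],[1.6,0,0,0,0,0,0.7]]'; python3 look.py w6; python3 box.py w6
```

```text
time: 9.25
position: [644.3, 88.2, 41.3]
orientation: [0.761, 0.648, 0.0, -0.0]
force: [-0.7, -1.0, -1.2]
width: 25.6
gripper_force: 0.0
t 9.35 rack [ 54.8 -80.3] z 41.3 width 25.9 shift cm [-20.83  -0.36  -0.18] rot [ 0.  -0.  -0.1]
[-0.7 -1.  -1.2]
yaw -0.05 y -45.2 at x 138.1
yaw 0.19 y -111.2 at x 137.9
centre y -78.2 width 66.0
rear x [[ 69.50056725 -76.96793808]]
```

```bash
python3 -m inch '[[0.1,0,0,0,0,0,0.7],[0.15,0,0,0,0,0,0.7],[0.2,0,0,0,0,0,0.7],[0.25,0,0,0,0,0,0.7],[0.3,0,0,0,0,0,0.7],[0.35,0,0,0,0,0,0.7],[0.4,0,0,0,0,0,0.7],[0.45,0,0,0,0,0,0.7],[0.5,0,0,0,0,0,0.7],[0.5,0,0,0,0,0,0.7]]'; python3 look.py w7; python3 box.py w7
```

```text
time: 10.6
position: [644.7, 90.2, 41.3]
orientation: [0.762, 0.648, -0.001, 0.001]
force: [-2.6, -8.2, 1.9]
width: 25.4
gripper_force: 0.0
t 10.7 rack [ 56.9 -80.4] z 41.3 width 25.7 shift cm [-21.04  -0.34  -0.1 ] rot [-0.   0.2 -0.2]
[-2.6 -8.2  1.9]
yaw -0.04 y -45.3 at x 140.4
yaw 0.16 y -111.2 at x 140.1
centre y -78.2 width 66.0
rear x [[ 71.32042082 -77.09541293]]
```

The force rose to about 8 N and motion stalled with 3 mm of command left, so the box is seated on the stop. Now back away and rise.

```bash
python3 -m inch '[[-0.3,0,0,0,0,0,0.7],[-1,-0.1,0,0,0,0,0.7],[-2,-0.2,0,0,0,0,0.7],[-3.5,-0.4,0,0,0,0,0.7],[-5,-0.4,0,0,0,0,0.7],[-6,-0.4,-2,0,0,0,0.7],[-6,-0.4,-6,0,0,0,0.7],[-6,-0.4,-11,0,0,0,0.7],[-6,-0.4,-16,0,0,0,0.7],[-6,-0.4,-16,0,0,0,0.7]]'; python3 look.py w8; python3 - <<'E'
import cv2
a=cv2.imread('pics/w8.png')
from plant import bot
s=bot.snapshot('side')[110:260,180:380]
import numpy as np
cv2.imwrite('pics/c8.png',np.hstack([cv2.resize(a,(400,300)),cv2.resize(s,(400,300),interpolation=2)]))
E
```

```text
time: 11.95
position: [634.0, 33.3, 207.5]
orientation: [0.762, 0.648, 0.004, 0.003]
force: [-0.1, -0.4, -0.4]
width: 25.6
gripper_force: 0.0
t 12.05 rack [ -0.7 -76.5] z 202.7 width 25.8 shift cm [-1.529e+01 -1.000e-02  1.596e+01] rot [ 0.1 -0.  -0.1]
[-0.1 -0.4 -0.4]
```

View pics/c8.png

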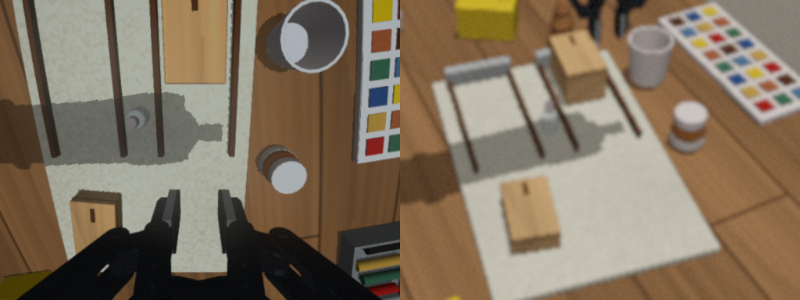

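The wrist view shows the box deep in its lane, square and clear of both rails, and the side view shows it against the stop. The low box and the bottle are untouched. Handing in.

```bash
python3 -c "
from h import *
s=bot.read_state();print(r(plane([[212,106],[288,107]],'wrist',77,s)).round(1),s['joint_vel'].round(3).tolist() if hasattr(s['joint_vel'],'round') else s['joint_vel'])
print(bot.job_done())"
```

```text
[[  71.5  -42.3]
 [  70.6 -102.4]] [0.0, 0.025, -0.006, 0.013, -0.0, -0.003, -0.002]
the job is handed in; nothing more can be done
None
```

I pushed the tall box down its lane (rack y = -75) until it stalled against the stop, centred and square, then backed the robot clear and handed the job in; no verdict came back, but its rear edge measured about 71 mm against 70 mm when home.

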